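# Seat the oilstone in the sharpening board and cam it tight

### The arm

A 7-joint arm with a two-finger parallel gripper is mounted at the origin on the work surface; the furniture and walls round the work are solid. World frame = base frame: x ahead of the robot, y to its left, z up, the work surface at z = 0. Lengths are in mm, angles in rad, forces in N, time in s.
With the tool pointing down it reaches from about 350 to 900 mm from the base axis. Payload 8.1 kg.
Tool frame: the origin (TCP) lies midway between the tips of the shut fingers; the grasp point (between the pads) lies bot.pinch_z behind it (bot.pinch_z is the distance from the TCP to the grasp point, in mm); z points along the fingers, y is the line along which they close (so a half turn about z gives the same grasp; the last joint's range is limited). The gripper opens to 92 mm and grips with 3 to 60 N. Pads are 19 mm wide; open, the fingers measure 130 mm over their backs; the gripper's body (75 mm by 190 mm) begins 47 mm behind the grasp point.
Start: joints at [1.154, 0.434, 0.025, 1.573, -0.012, 1.134, -0.075], TCP at [192.899, -594.502, 197.342] pointing down, gripper open.
Joint ranges: [-2.62, 2.62], [-0.44, 2.09], [-1.27, 1.32], [0.08, 2.57], [-1.32, 4.46], [0.12, 2], [-2.74, 2.74]. Speed limits (rad/s): [2.22, 2.22, 3.01, 3.01, 3.14, 3.14, 3.14].

### API

Orientations are given as [roll, pitch, yaw] about the fixed x, y, z axes, in that order (R = Rz(yaw) Ry(pitch) Rx(roll)).
In Python, from workcell import bot, kinematics, get_state, imaging, sign_off gives the robot as it stands. Calls block until the motion is done:
- bot.move_to(position, orientation): joint-space move of the TCP to a pose.
- bot.move_l(position, rotation=None, max_speed=150, threshold=None): straight line of the TCP; rotation=None keeps the orientation; max_speed is the mean speed in mm/s. With threshold (N) it stops when the force on the tool has changed by that much, and returns True; else False.
- bot.move_joints(angles): joint-space move.
- bot.set_gripper(opening, effort=None): opening from 0.0 (shut) to 1.0 (fully open); effort is the grip in N (None keeps the last); returns when the fingers have stopped.
- bot.sleep(seconds).
- kinematics.inverse_kinematics(position, orientation): joint angles nearest the present ones, or None.
- get_state(): the state.
- imaging.get_image(name): name is "scene" or "top"; returns a dict with "frame" (480x640x3 uint8, red, green, blue), "range_z" (480x640 float32, mm along the optical axis (not along the pixel's ray), 0 where there is no reading), "K" (3x3 intrinsics, pixels), "eye" and "rotation" of the camera in the world. Camera axes: x right, y down, z forward; pixel columns grow to the right and rows downward; lengths in mm; the calibration is good to about 2 mm. A picture is of the moment at which its call begins.
A pose or a line that the arm cannot do raises bot.MotionError and nothing moves.
- sign_off(): hands the job in, once; it reports no verdict.
The state is a dict: "time_s": time; "q": joint angles; "joint_vel": joint speeds; "joint_torque": joint torques, N m; "ee_pos": TCP position; "ee_rot": TCP orientation; "ft_force": force on the tool from outside, world axes, zero at the start; "ft_torque": the same for the moment, N m; "opening": opening from 0.0 (shut) to 1.0 (fully open).
Only numpy, scipy, OpenCV 4.12 (cv2) and the standard library are available. Lean on these libraries where they do the work, as an engineer would, in place of code of your own. Each camera call takes 0.05 s, during which the arm holds its last target. There are 200 camera calls.

### The job

Get the oilstone ready for honing: with the fingertips only, push it across the sharpening board flat against the long fence and along the fence until its end butts against the end stop, with the cam still slack. Then push the cam's handle round until the cam jams firmly against the stone and stays tight by itself when you let go. Do not lift or tip the stone, and leave the tools lying round the board where they are.

Things in the scene. Friction and masses are not known exactly. Their poses are not given: they have to be found in the camera images.
- sharpening_board: Plywood base board 170 (x) x 320 (y) x 15 mm, fixed to the bench. Origin: centre of its underside, at bench level; x points across it to the fence (roughly away from the robot), y to the left along the fence. It carries the fence, the end stop and the cam on its top face; its right (-y) end is open. Board frame below means this frame; it stands turned up to 0.2 rad.
- fence_face (a point): Middle of the near face of the fence, at board x = 60, y = 0, 8 mm above the board's top. The fence is a straight wooden strip fixed along the board's far edge, 20 (x) x 315 (y) x 16 mm high; the stone is pushed against this face.
- stop_face (a point): Middle of the right face of the end stop, at board x = 32, y = 135 mm, 8 mm above the board's top. The stop is a short wooden strip fixed at the board's left end, square to the fence, 56 (x) x 20 (y) x 16 mm high; the stone's left end butts against this face.
- oilstone: Grey bench stone in a beech block, loose on the board: block 62 (x) x 165 (y) x 20 mm high, the stone 50 x 150 mm and 14 mm higher; 0.3 to 0.6 kg. Origin: centre of its underside; y along its length. Seated, its origin is at board x = 29, y = 52.5, z = 15 mm. It starts 80 to 120 mm to the right of that, 20 to 40 mm off the fence and up to 0.18 rad askew.
- cam: One-piece dark wooden cam with a straight handle, 18 mm thick, just above the board's top face, turning on an upright bolt at board x = -31.7, y = 105 mm. Origin: on the bolt's axis at the board's top face. The handle, 18 mm wide, runs along the cam's own -x to 100 mm from the bolt. The round part: a disc of 22 mm radius, its centre 10 mm off the bolt.
- handle_end (a point): Centre of the rounded end (24 mm across, 18 mm thick) of the cam's handle, 88 mm from the bolt's axis, 9.5 mm above the board's top face.
- lever (a joint): Angle of the cam (rad), counter-clockwise from above. 0: slack, handle towards the board's -x; it starts at 0 to 0.5. Tightening swings the handle counter-clockwise towards the board's -y; on a seated stone the disc meets it near 1.45, handle nearly parallel to the fence, and it jams about 0.1 further on. Light friction (0.06 N m), stays where left; 10 N near the handle's end jams it well.
- slip_stone: Thin grey slip stone 40 x 100 x 11 mm lying on the bench, a bystander. Origin: centre of its underside, y along its length.
- gouge: Straight carving gouge 30 x 297 x 35 mm with a pale handle, lying on the bench, a bystander. Origin: centre of its underside, y along its length.
- wax_tin: Round flat tin, 86 mm across and 29 mm high, on the bench, a bystander. Origin: centre of its underside.

How it is judged (in metres and radians):
On the way:
1. the oilstone lies against the fence and the end stop while the cam is still slack (x of oilstone in the frame of sharpening_board above 0.026 m and y of oilstone in the frame of sharpening_board above 0.0495 m and angle between the y axis of oilstone and the y axis of sharpening_board, either way round below 0.035 rad and value of joint lever below 1.15 rad), for 0.2 s.
At the end, for the whole second after the job is handed in: The oilstone lies flat on the board, within 2.5 mm of the fence, within 3 mm of the end stop and within 0.03 rad of parallel to the fence, at rest, and the cam presses on it with more than 5 N with the robot clear of everything (x of oilstone in the frame of sharpening_board above 0.0265 m and y of oilstone in the frame of sharpening_board above 0.0495 m and angle between the y axis of oilstone and the y axis of sharpening_board, either way round below 0.03 rad and z of oilstone in the frame of sharpening_board below 0.018 m and angle between oilstone's own z axis and vertical below 0.04 rad and contact force between oilstone and cam above 5 N and linear speed of oilstone below 0.01 m/s); the robot touches nothing.
It fails at once if the oilstone is lifted or tipped (z of oilstone in the frame of sharpening_board above 0.022 m or angle between oilstone's own z axis and vertical above 0.12 rad).
It fails at once if a bystander is moved by more than 2 cm (distance of any of slip_stone, gouge, wax_tin from where it was at the start of the episode above 0.02 m).
It also fails if it takes over 72 s, if anything falls off the work surface, if the arm or the gripper's body presses on something with over 40 N, if the wrist force passes 120 N, or if a joint passes its speed limit or range.

## Working session

There is one attempt and no reset: what is moved stays moved. The work goes in short steps, each a Python script; the robot and the scene stay as the last script left them, time stands still between calls to the robot, and variables do not carry over. Pictures are saved under pics/ and viewed, on a budget of 10 in all, crops included, one or two more only if the job needs it, and the job is handed in when it is done.

```bash
mkdir -p pics; ls
python3 - <<'E'
from workcell import bot, kinematics, get_state, imaging
import cv2,numpy as np
s=get_state();print(s,bot.pinch_z)
for n in("top","scene"):
    im=imaging.get_image(n);np.savez(f"{n}0.npz",**im)
    cv2.imwrite(f"pics/{n}0.png",im["frame"][:,:,::-1]);print(n,im["K"],im["eye"],im["rotation"])
E
```

```text
pics
{'time_s': 0.0, 'q': array([ 1.15443523,  0.43522205,  0.02492943,  1.5741009 , -0.01157753,
        1.13397964, -0.07510238]), 'joint_vel': array([ 0.0005924 , -0.00279372, -0.00017724,  0.00033157, -0.00150656,
        0.00051156, -0.00063639]), 'joint_torque': array([ 1.03710521e-03, -6.67850518e+01,  9.85643081e-01, -3.14460683e+01,
       -6.03769999e-02,  4.26385424e-02,  1.36416920e-04]), 'ee_pos': array([ 192.68620822, -593.97282809,  196.5436078 ]), 'ee_rot': array([-3.14003384e+00,  1.44296950e-04,  3.13737997e-01]), 'ft_force': array([-0.37272805,  0.23544828,  0.32233057]), 'ft_torque': array([-0.01163497,  0.00270623, -0.01899876]), 'opening': 1.0066679178636062} 18.8
top [[618.42101211   0.         311.33549451]
 [  0.         618.42101211 241.87288223]
 [  0.           0.           1.        ]] [ 382.75734027  -37.67536172 1277.23623083] [-3.01923297  0.00458217 -1.55482369]
scene [[540.65766728   0.         316.69043265]
 [  0.         540.65766728 245.31390147]
 [  0.           0.           1.        ]] [  8.98536214 566.92506046 629.73025   ] [-2.19763864  0.01088588 -2.41361369]
```

View pics/top0.png

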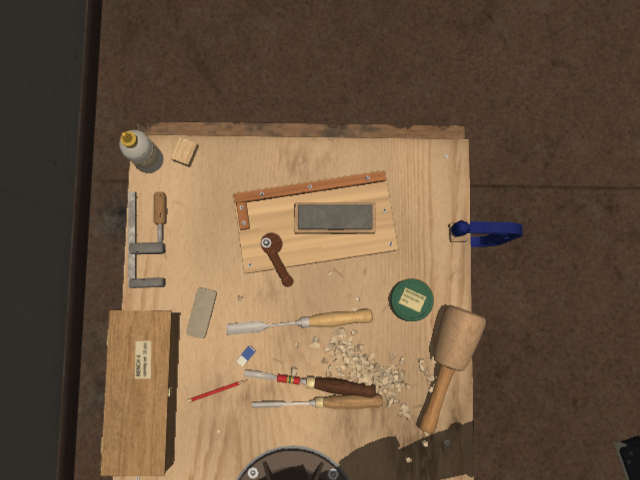

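View pics/scene0.png

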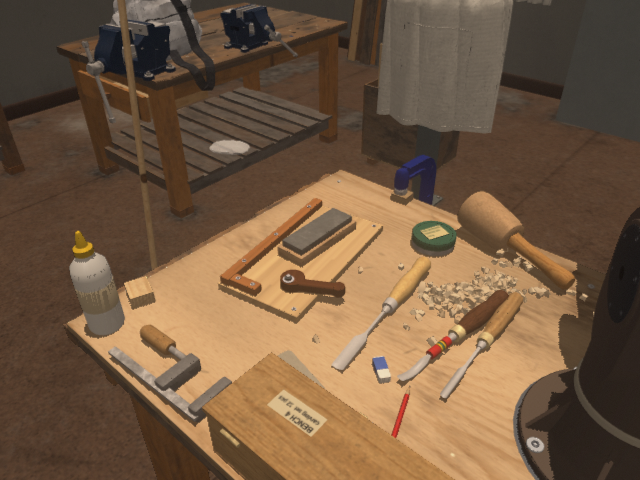

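The top view shows the board corners near (234,194), (385,172), (397,248) and (245,272). The stone is at (295–376, 203–234), the bolt at (266,242) and the handle end at (289,283). The gouge (300,320), tin (411,299) and slip stone (201,312) are all clear of the board. Next I'll fit the poses from depth.

```bash
cat > h.py <<'E'
import numpy as np, cv2
from scipy.spatial.transform import Rotation as Rn
from workcell import bot, kinematics, get_state, imaging
def cloud(im):
    d=im["range_z"].astype(float);K=im["K"];v,u=np.indices(d.shape)
    p=np.stack([(u-K[0,2])/K[0,0]*d,(v-K[1,2])/K[1,1]*d,d],-1)
    R=Rn.from_euler("xyz",im["rotation"]).as_matrix()
    return p@R.T+im["eye"],d>0
def rect(p):
    (c,s,a)=cv2.minAreaRect(p[:,:2].astype(np.float32)); b=cv2.boxPoints((c,s,a))
    e=max((b[1]-b[0],b[2]-b[1]),key=np.linalg.norm); e=e*np.sign(e[1])
    return np.array(c),sorted(s),np.arctan2(-e[0],e[1])   # angle of the long (y) axis
def big(m):
    n,l,s,_=cv2.connectedComponentsWithStats(m.astype(np.uint8)); return l==1+np.argmax(s[1:,4])
def look(name,board=None):
    im=imaging.get_image(name); cv2.imwrite(f"pics/{name}_%d.png"%(get_state()["time_s"]*100),im["frame"][:,:,::-1]); return im
E
python3 - <<'E'
from h import *
im=dict(np.load("top0.npz"));P,ok=cloud(im);z=P[...,2]
roi=np.zeros(z.shape,bool);roi[160:295,220:410]=1
bench=z[350:380,200:225];print("bench z",np.median(bench), "board",np.median(z[255:262,330:380]),"stone",np.median(z[212:225,310:360]))
m=big(roi&ok&(z>8)); print("board",rect(P[m]))
m2=big(roi&ok&(z>42)); print("stone top",rect(P[m2]),m2.sum())
hsv=cv2.cvtColor(im["frame"],cv2.COLOR_RGB2HSV)
m3=roi&(z>24)&(z<42);m3[:225]=0;m3[:,300:]=0;m3=big(m3);print("cam",m3.sum(),np.median(z[m3]),rect(P[m3]))
mf=roi&(z>24)&(z<38);mf[210:]=0;mf[:,:250]=0;mf=big(mf&~cv2.dilate(m2.astype(np.uint8),np.ones((9,9))).astype(bool));print("fence",mf.sum(),np.median(z[mf]),rect(P[mf]))
for uv in((266,242),(288,282)):print(uv,P[uv[1],uv[0]])
for n,r in(("gouge",(300,340,222,380)),("tin",(270,325,385,440)),("slip",(285,340,185,220))):
    q=np.zeros_like(roi);q[r[0]:r[1],r[2]:r[3]]=1;q=big(q&ok&(z>6));print(n,P[q].min(0),P[q].max(0))
E
```

```text
bench z -0.39544846214266727 board 1.1983476815328231 stone 48.61718345785221
board (array([562.93292236, -39.37617493]), [210.9910430908203, 320.86212158203125], np.float32(0.17078432))
stone top (array([587.65429688, -76.34748077]), [52.2236328125, 149.68153381347656], np.float32(0.0024523118)) 1862
cam 690 33.75515975565975 (array([502.34259033,  33.82044983]), [42.61616516113281, 116.00800323486328], np.float32(-1.0313747))
fence 1368 31.10605457093311 (array([654.10601807, -40.0219574 ]), [21.865034103393555, 282.6335144042969], np.float32(0.16910236))
(266, 242) [532.58648842  61.4623046   44.47290447]
(288, 282) [453.50120192  16.01046734  35.14107819]
gouge [ 347.46702946 -154.26772685    6.0048058 ] [408.20013382 139.16915931  38.51567552]
tin [ 381.5943883  -276.78109015    6.13006609] [ 466.32544733 -190.6149506    37.01426019]
slip [340.57148646 164.20766156   6.02978982] [441.97056602 220.42981684  18.978813  ]
```

```bash
cat >> h.py <<'E'
def bpose(P,ok):
    z=P[...,2];roi=np.zeros(z.shape,bool);roi[160:295,220:410]=1
    m=cv2.morphologyEx((roi&ok&(z>8)).astype(np.uint8),cv2.MORPH_OPEN,np.ones((21,21)));return rect(P[big(m>0)])
E
python3 - <<'E'
from h import *
im=dict(np.load("top0.npz"));P,ok=cloud(im);z=P[...,2]
c,s,t=bpose(P,ok);print(c,s,t)
bolt=np.array([532.6,61.5])
for t in (t,.17):
    R=np.array([[np.cos(t),-np.sin(t)],[np.sin(t),np.cos(t)]])
    f=lambda w:(np.asarray(w)-c)@R
    print("bolt",f(bolt),"handle",f([453.5,16]),"stone",f([587.65,-76.35]),"fence",f([654.1,-40]))
    print("lever",np.arctan2(*(f(bolt)-f([453.5,16]))[::-1]))
E
```

```text
[580.13000488 -58.17445374] [146.1810302734375, 215.05360412597656] 0.4762215
bolt [ 12.62018332 128.1476032 ] handle [-78.53694202 123.97160058] stone [ -1.64884252 -19.60056505] fence [ 74.07122156 -17.75740493]
lever 0.045779032133436405
bolt [-26.59804358 125.99055647] handle [-112.25559552   94.52877338] stone [  4.33661102 -19.18579197] fence [75.97849717  5.39804721]
lever 0.35200053085194755
```

```bash
cat >> h.py <<'E'
T=.17; C=np.array([582.1,-36.0])
RB=np.array([[np.cos(T),-np.sin(T)],[np.sin(T),np.cos(T)]])
def W(x,y,z): return [*(C+RB@[x,y]),z]
def B(w): return (np.asarray(w)[:2]-C)@RB
def O(a): return [np.pi,0,T+a]      # tool down, turned a from the board
def st(msg=""):
    s=get_state();print(msg,"t",round(s["time_s"],1),"board",B(s["ee_pos"]).round(1),"z",round(s["ee_pos"][2],1),"F",(s["ft_force"][:2]@RB).round(1),s["ft_force"][2].round(1))
def stone(im):
    P,ok=cloud(im);z=P[...,2];roi=np.zeros(z.shape,bool);roi[160:280,220:410]=1
    return P,z,roi&ok&(z>42)&(z<54)
E
python3 - <<'E'
from h import *
bot.move_to(W(-76,-45,110),O(0))
bot.move_l(W(-76,-45,24)); st("down")
print(bot.move_l(W(-7,-45,24),max_speed=40,threshold=14)); st("pushed")
im=look("scene")
E
ls pics
```

```text
down t 3.0 board [-75.6 -45.2] z 24.5 F [-0.  -0.8] 0.4
False
pushed t 4.9 board [ -7.2 -45.1] z 24.0 F [-0.3  0.1] -0.1
scene0.png
scene_490.png
top0.png
```

View pics/scene_490.png

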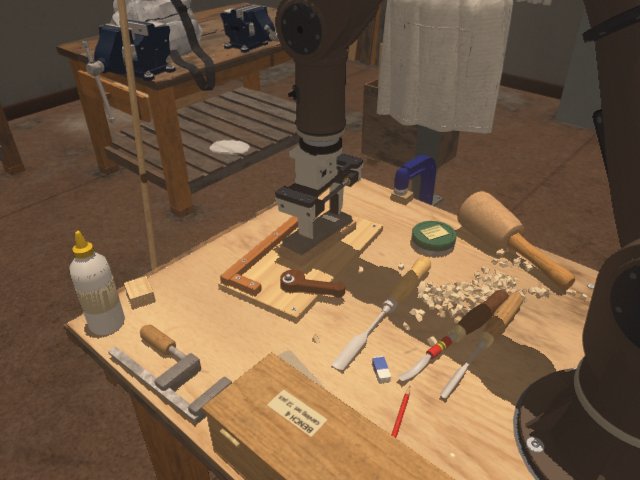

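The gripper at (315,215) is behind the stone, which now lies close to the fence. I'll keep going until it presses on the fence.

```bash
python3 - <<'E'
from h import *
print(bot.move_l(W(4,-45,24),max_speed=20,threshold=14)); st("pushed")
bot.move_l(W(-30,-45,24)); bot.move_l(W(-60,-45,110))
bot.move_l(W(-190,-60,150))
im=look("top");P,z,m=stone(im);m=big(m);c,s,a=rect(P[m]);print("stone",B(c),s,a-T,m.sum());st()
E
ls pics
```

```text
False
pushed t 5.6 board [  3.9 -45. ] z 23.9 F [ 0.5 -0.3] 0.7
stone [ -2.19964119 -40.83144456] [50.962589263916016, 149.6896209716797] -0.15550905 1825
 t 7.8 board [-189.2  -59.8] z 149.8 F [0.2 0.3] 0.3
scene0.png
scene_490.png
top0.png
top_785.png
```

View pics/top_785.png

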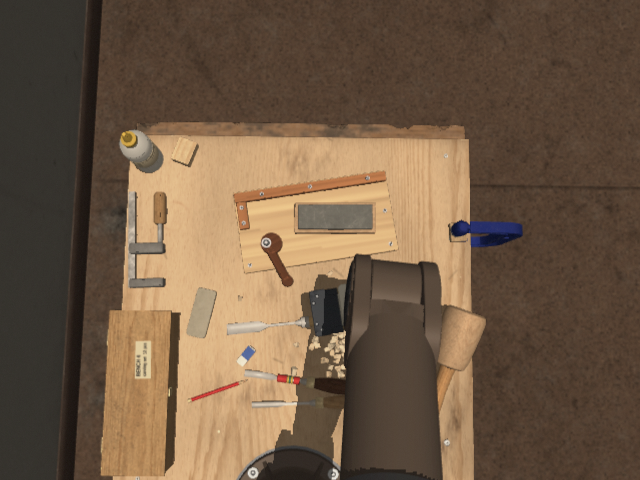

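Run:
```python
from h import *
for n in("top","scene"):
    im=imaging.get_image(n);R=Rn.from_euler("xyz",im["rotation"]).as_matrix()
    for w in ([0,0,0],W(-7,-45,24),get_state()["ee_pos"],W(60,0,31),W(-31.7,105,15),W(-1.4,-41,49)):
        p=(np.array(w)-im["eye"])@R;q=im["K"]@p/p[2];print(n,np.round(w),q[:2].round())
```

```text
top [0 0 0] [292. 513.]
top [583. -82.  24.] [337. 220.]
top [ 406. -127.  150.] [364. 306.]
top [641. -26.  31.] [310. 191.]
top [533.  62.  15.] [267. 243.]
top [588. -77.  49.] [335. 216.]
scene [0 0 0] [616. 446.]
scene [583. -82.  24.] [322. 236.]
scene [ 406. -127.  150.] [418. 203.]
scene [641. -26.  31.] [280. 235.]
scene [533.  62.  15.] [289. 287.]
scene [588. -77.  49.] [318. 226.]
```

The stone has not moved (still at 295–376, 203–234), although the tool passed over that spot without any force. The fingertips may ride higher when open, so I'll measure tip height against opening from the scene camera's depth.

Run:
```python
from h import *
def tips(msg):
    im=imaging.get_image("scene");P,ok=cloud(im);e=get_state()["ee_pos"]
    q=(P-e);b=q[...,:2]@RB;zz=q[...,2]
    m=ok&(abs(b[...,0])<25)&(abs(b[...,1])<90)&(zz>-60)&(zz<70)
    print(msg,get_state()["opening"],m.sum(),"min z",np.percentile(zz[m],[0,1,5]) if m.any() else None)
    for lo in range(-40,60,10):
        k=m&(zz>=lo)&(zz<lo+10)
        if k.any():print(lo,k.sum(),"x",b[...,0][k].min().round(),b[...,0][k].max().round(),"y",b[...,1][k].min().round(),b[...,1][k].max().round())
    return im
im=tips("open")
a=im["frame"][100:300,320:520]
bot.set_gripper(0.0,20);im=tips("shut")
cv2.imwrite("pics/tips.png",cv2.resize(np.hstack([a,im["frame"][100:300,320:520]]),(800,400))[:,:,::-1]);st()
```

```text
open 0.9995629527443527 482 min z [27.49066457 28.74133148 31.09839482]
20 13 x -10.0 11.0 y -47.0 51.0
30 89 x -10.0 12.0 y -56.0 61.0
40 130 x -11.0 11.0 y -63.0 65.0
50 123 x -11.0 12.0 y -62.0 66.0
shut 0.005179275619889588 245 min z [28.51127159 29.59525701 31.1815077 ]
20 5 x -10.0 7.0 y -1.0 5.0
30 49 x -11.0 11.0 y -12.0 15.0
40 103 x -11.0 12.0 y -17.0 21.0
50 60 x -11.0 10.0 y -18.0 22.0
 t 9.5 board [-190.  -60.] z 150.0 F [-0.3  0.1] -0.7
```

View pics/tips.png

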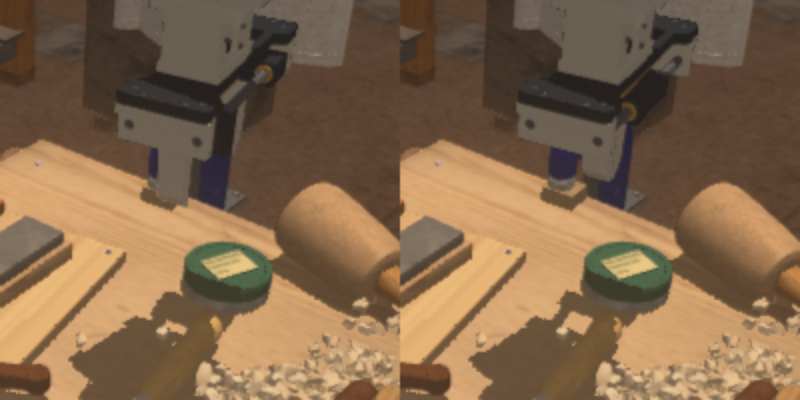

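The picture shows the tips ending about 28 mm above the reported TCP, whether open (left) or shut (right). The tool tip really is shorter than stated. I'll confirm with a light touch on the board and then push at the corrected height.

Run:
```python
from h import *
bot.set_gripper(1.0)
bot.move_l(W(-74,-45,35),max_speed=250)
print(bot.move_l(W(-74,-45,-20),max_speed=25,threshold=5)); st("touch")
```

```text
True
touch t 13.5 board [-74. -45.] z -14.1 F [-1.6  0.5] 6.6
```

The touch came at a reported z of -14 against the board top at 15, so the offset is about 29 mm. I'll push with the tips 7 mm above the board.

Run:
```python
from h import *
bot.move_l(W(-74,-45,-7))
st("up")
print(bot.move_l(W(-4,-45,-7),max_speed=35,threshold=14)); st("pushed")
bot.move_l(W(-30,-45,-7)); bot.move_l(W(-60,-45,70),max_speed=250)
bot.move_l(W(-190,-60,120),max_speed=250)
im=look("top");P,z,m=stone(im);m=big(m);c,s,a=rect(P[m]);print("stone",B(c),s,a-T,m.sum());st()
for a in (np.pi/2,-np.pi/2):
    for y in (-165,-42): print(a,y,kinematics.inverse_kinematics(W(29,y,-7),O(a)))
```

```text
up t 13.7 board [-73.5 -45.1] z -6.6 F [0.1 1.3] 0.4
True
pushed t 15.3 board [-14.  -44.6] z -7.8 F [0.6 0.9] -0.4
stone [ 29.24649414 -35.05069718] [50.936561584472656, 150.0665740966797] -0.0011937618 1801
 t 16.8 board [-188.4  -59.7] z 119.6 F [1.2 0.1] 0.3
1.5707963267948966 -165 [ 0.55095556  0.77836202 -0.54127075  1.61423865  0.48571602  0.88652782
 -0.0055764 ]
1.5707963267948966 -42 [ 0.39490853  0.72472994 -0.55302621  1.73724962  0.49511945  0.82253693
 -0.22007393]
-1.5707963267948966 -165 [ 0.17371242  0.70885592  0.06363948  1.65200043 -0.05874551  0.78260072
 -2.70786419]
-1.5707963267948966 -42 [-0.45341296  0.77916669  0.76456188  1.81533135 -0.7085631   0.84425291
 -2.30860122]
```

The stone is against the fence: x = 29.2, askew by 0.001. Now I'll push it along to the stop.

Run:
```python
from h import *
bot.set_gripper(0.0,20)
bot.move_to(W(30,-150,60),O(np.pi/2))
bot.move_l(W(30,-148,-7)); st("down")
print(bot.move_l(W(30,-30,-7),max_speed=45,threshold=14)); st("pushed")
bot.move_l(W(30,-65,-7)); bot.move_l(W(30,-80,70),max_speed=250)
bot.move_l(W(-150,-80,100),max_speed=250)
im=look("top");P,z,m=stone(im);m=big(m);c,s,a=rect(P[m]);print("stone",B(c),s,a-T,m.sum());st()
print(P[283,288])
```

```text
down t 20.1 board [  30.4 -147.9] z -6.2 F [-0.1  0.4] 0.9
True
pushed t 22.2 board [ 29.2 -41. ] z -7.4 F [-0.3  0.1] -1.0
stone [28.90150886 52.42961362] [51.662620544433594, 149.8439178466797] -0.004730135 1805
 t 23.9 board [-148.4  -79.7] z 99.8 F [0.3 0.2] -0.8
[451.4324656   15.92043672  36.26955072]
```

Seated at (28.9, 52.4) in the board frame, with the cam still slack. Now I'll swing the cam handle round the arc.

Run:
```python
from h import *
def pose(a,z,D=28,r=74):
    h=np.array([-np.cos(a),-np.sin(a)]);t=np.array([np.sin(a),-np.cos(a)])
    p=np.array([-31.7,105])+r*h-t*D
    return W(*p,z),O(a)
bot.move_l(W(-150,-80,130)) if False else None
p,o=pose(.3,70,36); bot.move_to(p,o)
p,o=pose(.3,-5,36); bot.move_l(p,o); st("down")
for a in (.35,.6,.85,1.1,1.3):
    p,o=pose(a,-5); hit=bot.move_l(p,o,max_speed=70,threshold=12); st(f"{a} {hit}")
    if hit: break
else:
    p,o=pose(1.8,-5); print(bot.move_l(p,o,max_speed=30,threshold=14)); st("jam")
```

```text
down t 26.0 board [-112.8  117.4] z -4.7 F [0.9 0.6] 0.3
0.35 False t 26.3 board [-110.1  105.7] z -4.2 F [0.6 0.2] -0.0
0.6 False t 26.8 board [-108.5   86.7] z -4.8 F [ 1.4 -0.2] -0.8
0.85 False t 27.2 board [-101.8   68.6] z -5.0 F [-0.6 -0.1] -0.5
1.1 False t 27.6 board [-90.5  52.4] z -5.1 F [0.1 1.1] -0.3
1.3 False t 28.0 board [-78.9  41.9] z -5.1 F [0.2 0.2] 0.2
True
jam t 28.9 board [-58.1  31.4] z -6.0 F [-3.1  0.3] 8.2
```

Run:
```python
from h import *
bot.sleep(.2); st("hold")
im=imaging.get_image("scene");cv2.imwrite("pics/cam.png",cv2.resize(im["frame"][170:350,190:430],(800,600))[:,:,::-1])
```

```text
hold t 29.1 board [-58.2  31.4] z -6.0 F [-3.1  1.4] 6.2
```

View pics/cam.png

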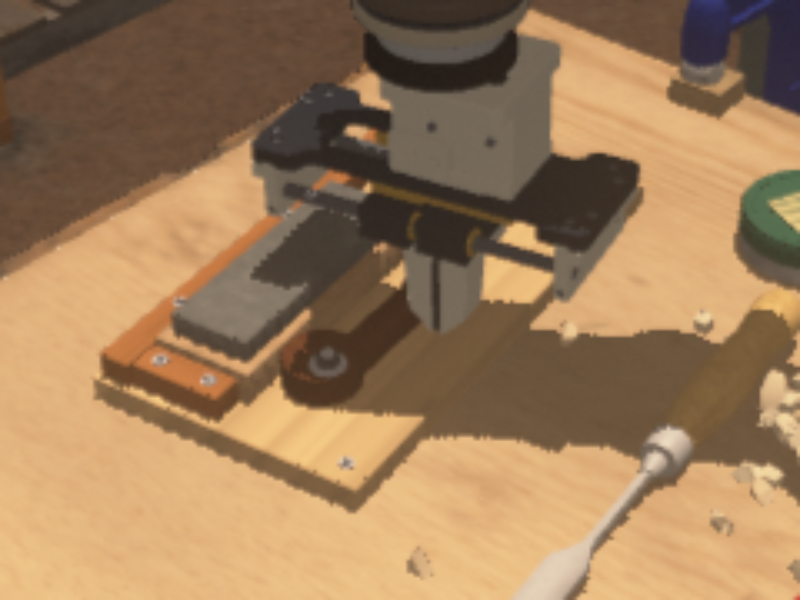

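The handle is nearly parallel to the fence and the fingertip touches its near side. The tips taper along this axis, which explains the upward force of about 6–8 N. I'll back off, turn the tool 90° so the flat side of the fingers pushes, and press again.

Run:
```python
from h import *
bot.move_l(W(-85,31,-5)); bot.move_l(W(-95,31,60),max_speed=250)
bot.move_to(W(-85,30,60),O(-.05)); bot.move_l(W(-80,30,-7)); st("down")
print(bot.move_l(W(-35,30,-7),max_speed=20,threshold=16)); st("jam")
bot.sleep(.1); st()
bot.move_l(W(-80,30,-7),max_speed=100); bot.move_l(W(-90,20,70),max_speed=250); bot.move_l(W(-190,-60,110),max_speed=250)
im=look("top");cv2.imwrite("pics/crop.png",cv2.resize(im["frame"][160:300,220:410],(760,560))[:,:,::-1])
P,z,m=stone(im);m=big(m);c,s,a=rect(P[m]);print("stone",B(c),s,a-T,m.sum());st()
```

```text
down t 31.8 board [-79.9  30.1] z -6.8 F [0.2 0.3] 1.0
True
jam t 33.1 board [-57.7  29.7] z -8.2 F [-3.5  0.4] 2.0
 t 33.2 board [-57.7  29.7] z -8.4 F [-4.6  0.9] 2.0
stone [29.55631367 52.38295607] [51.28538513183594, 149.93759155273438] -0.0012313277 1792
 t 34.8 board [-189.4  -59.2] z 109.4 F [-0.5  1. ] -0.1
```

View pics/crop.png

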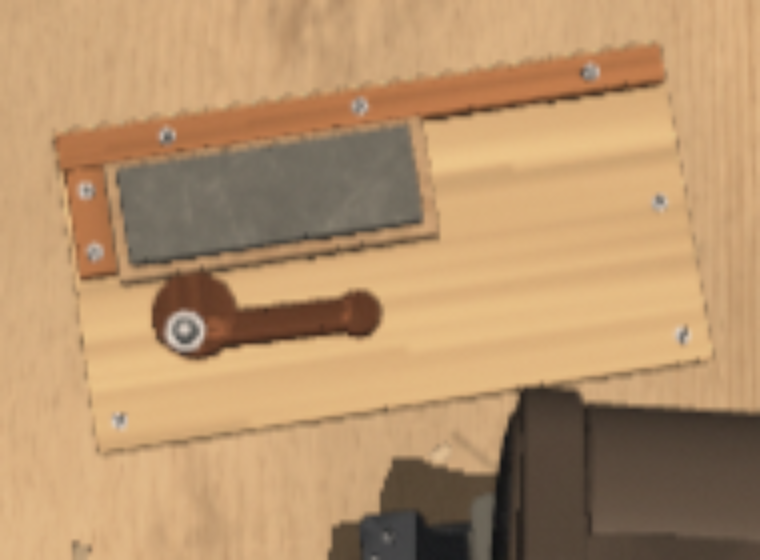

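The handle is nearly parallel to the fence (bolt at (185,329), end at (363,313)), which puts the lever at about 1.50. The stone is still seated. The threshold was a brief peak and the steady force was only about 4 N, so I'll press once more with a higher threshold.

Run:
```python
from h import *
bot.move_l(W(-90,25,70),max_speed=250); bot.move_l(W(-70,25,-7),max_speed=150); st("down")
print(bot.move_l(W(-61,25,-7),max_speed=20,threshold=30)); st("near")
print(bot.move_l(W(-40,25,-7),max_speed=8,threshold=28)); st("jam")
bot.sleep(.2); st()
bot.move_l(W(-80,25,-7),max_speed=100); bot.move_l(W(-90,20,70),max_speed=250); bot.move_l(W(-190,-60,110),max_speed=250)
im=look("top");cv2.imwrite("pics/crop2.png",cv2.resize(im["frame"][160:300,220:410],(760,560))[:,:,::-1])
P,z,m=stone(im);m=big(m);c,s,a=rect(P[m]);print("stone",B(c),s,a-T,m.sum());st()
```

```text
down t 36.2 board [-70.1  24.6] z -6.5 F [0.4 0.4] 0.7
False
near t 36.8 board [-61.  25.] z -7.0 F [0.4 0.9] 0.0
True
jam t 38.9 board [-53.5  23.8] z -9.2 F [-4.   0.7] 2.8
 t 39.1 board [-53.4  23.8] z -9.3 F [-5.5  0.2] 4.7
stone [29.69675858 52.24582165] [51.37553405761719, 149.80397033691406] -0.0033050328 1800
 t 40.7 board [-189.4  -59.2] z 109.4 F [ 0.6 -0.4] -0.5
```

View pics/crop2.png

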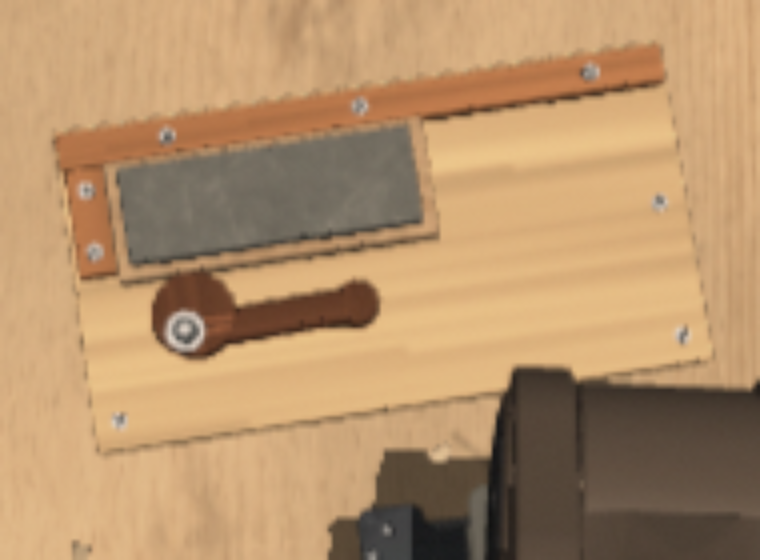

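The handle end has moved on to (361,304), so the lever is about 1.55, the expected jam angle. It stayed there after release, with the stone still seated and the robot clear. I'll hand it in.

Run:
```python
from h import *
from workcell import sign_off
z0=cloud(dict(np.load("top0.npz")))[0];im=imaging.get_image("top");z=cloud(im)[0]
print("slip diff",abs(z0-z)[285:340,185:220,2].max()); st()
print(sign_off())
```

```text
slip diff 1278.6586146175714
 t 40.8 board [-189.3  -59. ] z 109.4 F [-0.6  0.5] 0.8
the job is handed in; nothing more can be done
None
```

I handed the job in at about 41 s: the oilstone sits against the fence and the end stop, and the cam is jammed tight on it. `sign_off` gave no verdict.

**What I did:** I pushed the stone across to the fence with open fingers, then along it to the stop with shut fingers while the cam was still slack. Then I swung the cam handle round and pressed it twice more.

**Last checks:**
- **Stone:** it measured x = 29.7 and y = 52.2 mm in the board frame, 0.003 rad off parallel. Seated is 29 and 52.5.
- **Cam:** the lever was at about 1.55 rad, read from the picture. The last press stopped at its 28 N threshold, but the steady reading was only about 4–5 N. The handle stayed put after I let go. I could not measure the force between cam and stone.
- **Robot:** it was clear of everything, with about 1 N or less on the tool.

**Problems on the way:**
- **First push missed:** the real fingertips end about 29 mm above the reported TCP, so my first push passed over the stone without moving it. A light touch on the board confirmed this, and I corrected the height.
- **First cam press:** it used the tapered side of the fingers and pushed the tool upwards, so I repeated it with the flat side.
- **Bystanders:** my last numeric check on the slip stone failed, because the depth image had missing readings. The slip stone and the visible part of the gouge look unmoved in the 7.9 s picture. I did not check any of the tools after that, and the tin was hidden by the arm in that picture. The tool never went near any of them at low height.

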